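# Thread the serving paddle out of the utensil case

### The job

Take the long wooden serving paddle out of the blue utensil case: it is longer than the case's opening, so slide and tilt it to bring one end out first, then draw the other end from under its cover. Its lacquer marks easily, so pinch it with no more than about 15 N and do not knock or force it against the case; leave the dish, cup and bowl alone. Finish while still holding the paddle in the gripper, steady and level, with all of it at least 10 cm above the top of the case.

Things in the scene. Friction and masses are not known exactly. Their poses are not given: they have to be found in the camera images.
- case: Blue plastic utensil case fixed to the table, 452 long (x) x 150 wide (y) x 95 high, z up; origin at the centre of its underside. Walls and floor 6 thick, inside 440 x 138. Two white cross bars inside at x = -80 and +80 (8 thick, full width, top 54 above the table) carry the paddle; elsewhere the floor is free.
- case_opening (a point): Centre of the case's opening, at the top of the case, 95 above the table, same axes as the case. The opening is 250 long (x from -125 to +125) x 138 wide; beyond it both ends of the case are closed by fixed flat covers 4 thick (underside 91 above the table).
- paddle_mid (a point): Middle, half-way up, and balance point of the loose wooden paddle, 320 long, 0.10 to 0.19 kg; x axis towards the blade, z up. It starts flat on the bars, along the case's x axis within 0.05 rad, blade towards the case's +x, ends under the covers. Handle 22 wide (y) x 16 high (z) from x = -160 to +70: grasp it here across its width.
- paddle_blade_end (a point): Blade end of the paddle: on its axis, 160 from the middle along +x, at the height of the middle. The blade, from x = +70 to +160, is 48 wide and 9 thick with a round end, its underside flush with the handle's (8 below the middle).
- paddle_handle_end (a point): Handle end of the paddle: on its axis, 160 from the middle along -x.
- paddle: The same paddle; origin at the underside of its middle (8 below paddle_mid), same axes.
- dish: Bystander: loose white ceramic dish, 140 across, 22 high, on the beige tray left of the case; origin at the centre of its underside.
- cup: Bystander: loose blue ceramic cup, 72 across, 75 high, on the same left tray; origin at the centre of its underside.
- bowl: Bystander: loose dark red bowl, 120 across, 60 high, on the beige tray right of the case; origin at the centre of its underside. Both trays are fixed, 400 x 300, rim 16 high.

How it is judged:
On the way:
1. one end of the paddle is up through the opening while the other end is still under the level of the covers (((height (world z) of paddle_blade_end above 0.105 m and height (world z) of paddle_handle_end below 0.09 m) or (height (world z) of paddle_handle_end above 0.105 m and height (world z) of paddle_blade_end below 0.09 m))), for 0.1 s.
At the end, for the whole second after the job is handed in: The gripper still holds the paddle (finger force above 1 N), clear of the case and at rest (under 0.03 m/s and 0.2 rad/s), lengthwise level within 0.2 rad, both its ends at least 85 mm above the case's top (180 mm above the table) (height (world z) of each of paddle_blade_end, paddle_handle_end above 0.18 m and angle between paddle_mid's own x axis and vertical between 1.37 and 1.77 rad and contact force between the fingers and paddle above 1 N and contact force between paddle and case below 0.1 N and linear speed of paddle below 0.03 m/s and angular speed of paddle below 0.2 rad/s); the arm keeps its last pose, push and grip.
It fails at once if the paddle is squeezed hard (over 25 N a finger, 50 N for both together) (contact force between the fingers and paddle above 50 N).
It fails at once if the paddle is knocked or forced against the case (over 20 N) (contact force between paddle and case above 20 N).
It fails at once if the dish is disturbed (moved over 20 mm) (distance of dish from where it was at the start of the episode above 0.02 m).
It fails at once if the cup is disturbed (moved over 20 mm) (distance of cup from where it was at the start of the episode above 0.02 m).
It fails at once if the bowl is disturbed (moved over 20 mm) (distance of bowl from where it was at the start of the episode above 0.02 m).
It also fails if it takes over 45 s, if anything falls off the work surface, if the arm or the gripper's body presses on something with over 40 N, if the wrist force passes 120 N, or if a joint passes its speed limit or range.

### The arm

A 7-joint arm with a two-finger parallel gripper is mounted at the origin on the work surface. World frame = base frame: x ahead of the robot, y to its left, z up, the work surface at z = 0. Lengths are in m, angles in rad, forces in N, time in s.
With the tool pointing down it reaches from about 0.425 to 0.925 m from the base axis. Payload 6.8 kg.
Tool frame: the origin (TCP) lies on the front face of the gripper's body, between the roots of the fingers; the fingertips stand 73 mm ahead of it and the grasp point (between the pads) lies 54 mm ahead of it (env.nose_length is the distance from the TCP to the fingertips, in m); z points along the fingers, y is the direction in which the jaws open and shut (so a half turn about z gives the same grasp; the last joint's range is limited). The gripper opens to 85 mm and grips with 20 to 120 N. Pads are 22 mm wide; open, the fingers measure 114 mm over their backs; the gripper's body (76 mm by 85 mm) begins 54 mm behind the grasp point. The pads swing forward as they close: fully open they stand 13 mm farther back than shut.
Start: joints at [-1.25, 0.477, 0.022, 1.555, -0.011, 1.109, -0.083], TCP at [0.281, 0.614, 0.304] pointing down, gripper open.
Joint ranges: [-2.96, 2.96], [-0.34, 2.1], [-1.41, 1.46], [0.24, 2.44], [-1.37, 4.51], [0.17, 1.92], [-2.96, 2.96]. Speed limits (rad/s): [2.39, 2.39, 3.14, 3.14, 3.14, 3.14, 3.14].

### API

Orientations are given as a unit quaternion [w, x, y, z].
In Python, from cell import env, kin, camera, calibration, job gives the robot as it stands. The module is installed in compiled form; this text tells all that it offers. Calls block until the motion is done:
- env.reach(position, orientation): joint-space move of the TCP to a pose.
- env.movel(position, velocity=0.15, rot=None, stop_force=None): straight line of the TCP; rot=None keeps the orientation; velocity is the mean speed in m/s. With stop_force (N) it stops when the force on the tool has changed by that much, and returns True; else False.
- env.goto_joints(angles): joint-space move.
- env.grip(opening, f_grip=None): finger opening in m; f_grip is the grip in N (None keeps the last); returns when the fingers have stopped.
- env.dwell(seconds).
- kin.inverse_kinematics(position, orientation): joint angles nearest the present ones, or None.
- env.get_state(): the state.
- camera(name): name is "scene" or "top" or "wrist"; returns (picture, depth): 400x640x3 uint8, blue, green, red; 400x640 float32, m along the optical axis (not along the pixel's ray), 0 where there is no reading.
- calibration(name): a dict with "fx", "fy", "cx", "cy" (pixels), "k1" (the pictures are not rectified: a ray, as slopes to the right and down, at radius r is drawn at 1 + k1 r^2 times it, then the intrinsics apply), "rvec" (rotation vector, rad) and "tvec" (3), from world to camera coordinates, as OpenCV has them. Camera axes: x right, y down, z forward; pixel columns grow to the right and rows downward; lengths in m; the calibration is good to about 2 mm. A picture is of the moment at which its call begins: read the wrist's pose just before it. calibration takes no time and is no camera call; for the wrist camera it gives the pose at the moment of the call.
A pose or a line that the arm cannot do raises env.PlanningError and nothing moves.
- job.job_done(): hands the job in, once; it reports no verdict.
The state is a dict: "time": time; "qpos": joint angles; "joint_velocities": joint speeds; "joint_torque": joint torques, N m; "tcp_pos": TCP position; "orientation": TCP orientation; "force": force on the tool from outside, world axes, zero at the start; "torque": the same for the moment, N m; "opening": finger opening in m.
Only numpy, scipy, OpenCV 4.12 (cv2) and the standard library are available. Lean on these libraries where they do the work, as an engineer would, in place of code of your own. Each camera call takes 0.05 s, during which the arm holds its last target.

## Working session

There is one attempt and no reset: what is moved stays moved. The work goes in short steps, each a Python script; the robot and the scene stay as the last script left them, time stands still between calls to the robot, and variables do not carry over. Pictures are saved under pics/ and viewed, and the job is handed in when it is done.

```bash
mkdir -p pics; ls; python3 - <<'E'
from cell import env, kin, camera, calibration, job
import cv2,numpy as np
s=env.get_state();print({k:np.round(v,3) for k,v in s.items()},env.nose_length)
for n in ("scene","top","wrist"):
    c=calibration(n);print(n,c)
    p,d=camera(n);cv2.imwrite(f"pics/a_{n}.png",p);np.save(f"pics/a_{n}.npy",d)
E
```

```text
pics
{'time': np.float64(0.0), 'qpos': array([-1.25 ,  0.478,  0.022,  1.556, -0.012,  1.109, -0.083]), 'joint_velocities': array([-0.   ,  0.001,  0.   , -0.   , -0.   , -0.001,  0.002]), 'joint_torque': array([-0.0000e+00, -5.9645e+01,  1.6080e+00, -2.8120e+01,  1.3000e-02,
        9.0000e-03,  0.0000e+00]), 'tcp_pos': array([0.28 , 0.613, 0.303]), 'orientation': array([-0.   ,  0.213,  0.977, -0.001]), 'force': array([-0.261, -0.789, -0.083]), 'torque': array([ 0.005,  0.001, -0.025]), 'opening': np.float64(0.086)} 0.0726
scene {'fx': 397.7576302071218, 'fy': 397.7576302071218, 'cx': 321.18011198162776, 'cy': 198.8379552988307, 'k1': -0.055106192080431146, 'rvec': array([ 0.88391195,  2.38628448, -1.22328264]), 'tvec': array([ 0.38567811, -0.14629081,  1.79939538])}
top {'fx': 442.12483032540035, 'fy': 442.12483032540035, 'cx': 320.3021133153128, 'cy': 212.1239223102324, 'k1': -0.07046259583423904, 'rvec': array([ 2.14462474, -2.10277676,  0.17435139]), 'tvec': array([0.00170817, 0.55977622, 1.29270914])}
wrist {'fx': 335.5485302569305, 'fy': 335.5485302569305, 'cx': 314.8884528937851, 'cy': 199.62683637660135, 'k1': -0.016600999788731963, 'rvec': array([-2.43655038, -1.56665111, -0.21892624]), 'tvec': array([-0.67372906, -0.03624614,  0.37780913])}
```

View pics/a_top.png

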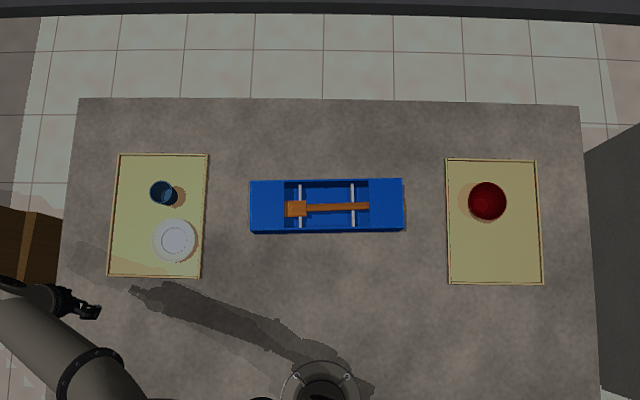

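View pics/a_scene.png

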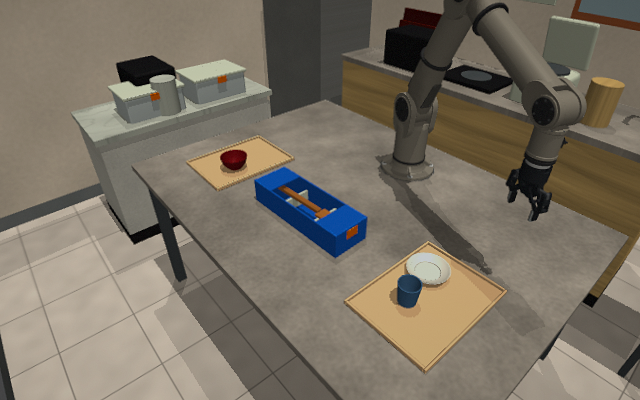

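View pics/a_wrist.png

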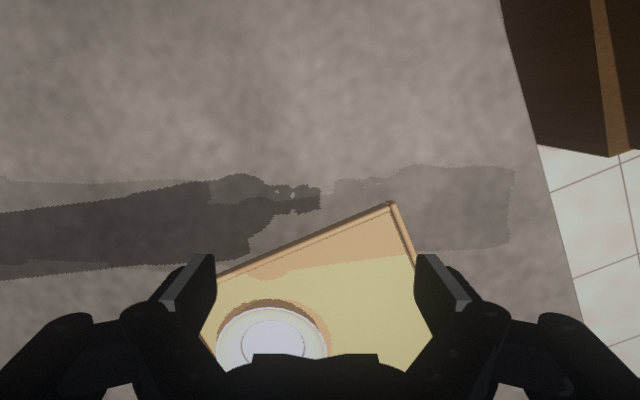

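The top view shows the blue case at about (326,205) px, with the blade to the left (world +y) and the handle to the right. The dish and cup are on the left tray and the bowl is on the right one. Next I measure the case and paddle from the top view.

```bash
cat > h.py <<'E'
import cv2,numpy as np
from scipy.spatial.transform import Rotation as R
def KD(c): return np.array([[c["fx"],0,c["cx"]],[0,c["fy"],c["cy"]],[0,0,1.]]),np.array([c["k1"],0,0,0,0.])
def ray(c,px,z):
    K,D=KD(c); u=cv2.undistortPoints(np.float64(px).reshape(-1,1,2),K,D).reshape(-1,2)
    Rm=cv2.Rodrigues(np.float64(c["rvec"]))[0]; C=-Rm.T@np.ravel(c["tvec"])
    d=np.c_[u,np.ones(len(u))]@Rm; return C+d*((z-C[2])/d[:,2])[:,None]
def proj(c,P):
    K,D=KD(c); return cv2.projectPoints(np.float64(P).reshape(-1,3),np.float64(c["rvec"]),np.float64(c["tvec"]),K,D)[0].reshape(-1,2)
def masks(p):
    h=cv2.cvtColor(p,cv2.COLOR_BGR2HSV)
    blue=cv2.inRange(h,(105,150,40),(122,255,255)); wood=cv2.inRange(h,(5,120,70),(20,255,255))
    return blue,wood,h
E
python3 - <<'E'
from h import *
from cell import calibration
c=calibration("top");p=cv2.imread("pics/a_top.png");b,w,h=masks(p)
b[:, :240]=0;b[:,415:]=0;w[:, :240]=0;w[:,415:]=0;w[:170]=0;w[240:]=0
cs,_=cv2.findContours(b,0,2);cs=max(cs,key=cv2.contourArea)
r=cv2.minAreaRect(cs);print(r);bx=cv2.boxPoints(r);print(np.round(bx,1));P=ray(c,bx,.095);print(np.round(P,3),P.mean(0))
cv2.imwrite("pics/b.png",cv2.resize(np.where((b|w)[...,None]>0,p,p//4)[160:250,240:420],None,fx=4,fy=4,interpolation=0))
cv2.imwrite("pics/b2.png",cv2.resize(p[160:250,240:420],None,fx=4,fy=4,interpolation=0))
ys,xs=np.nonzero(w);print(xs.min(),xs.max(),ys.min(),ys.max())
sel=(xs>310)&(xs<368);Q=ray(c,np.c_[xs,ys][sel],.07);
l=cv2.fitLine(np.float32(Q[:,:2]),cv2.DIST_L2,0,.01,.01).ravel();print("handle line",l)
E
```

```text
((326.58502197265625, 205.5078125), (53.48104476928711, 154.06692504882812), 88.91908264160156)
[[249.1 180.2]
 [403.1 177.3]
 [404.1 230.8]
 [250.1 233.7]]
[[ 0.644  0.226  0.095]
 [ 0.661 -0.232  0.095]
 [ 0.501 -0.233  0.095]
 [ 0.484  0.216  0.095]] [ 0.57254276 -0.00576374  0.095     ]
249 404 198 216
handle line [ 0.0585152  -0.99828655  0.574702   -0.04274262]
```

View pics/b2.png

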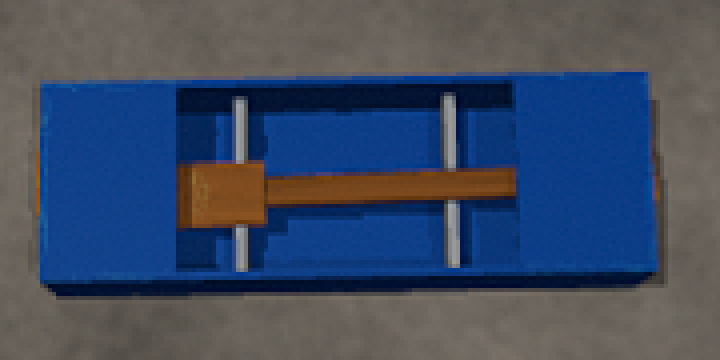

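```bash
cat >> h.py <<'E'
def quat(m): q=R.from_matrix(m).as_quat(); return [q[3],q[0],q[1],q[2]]
def rotm(q): return R.from_quat([q[1],q[2],q[3],q[0]]).as_matrix()
def toolR(yaw,tilt=0,flip=False):
    """tool x along paddle x (yaw; raised by tilt), z down-ish"""
    px=np.array([np.cos(yaw)*np.cos(tilt),np.sin(yaw)*np.cos(tilt),np.sin(tilt)])
    py=np.array([-np.sin(yaw),np.cos(yaw),0]); pz=np.cross(px,py)
    m=np.c_[px,-py,-pz]
    return m@np.diag([-1,-1,1]) if flip else m
E
python3 - <<'E'
from h import *
from cell import env,kin,camera,calibration
s=env.get_state();c=calibration("wrist");Rm=cv2.Rodrigues(c["rvec"])[0];C=-Rm.T@c["tvec"];T=rotm(s["orientation"])
print("cam in tool",T.T@(C-s["tcp_pos"]),"axes\n",np.round(T.T@Rm.T,3))
for f in (0,1):
  for pos,t in (((.57,0,.40),0),((.575,0,.11),0),((.575,-.05,.12),.3),((.575,.05,.25),.3),((.575,.05,.35),0),((.575,.05,.12),-.3)):
    q=kin.inverse_kinematics(pos,quat(toolR(1.62,t,f)));print(f,pos,t,None if q is None else np.round(q,2))
E
```

```text
cam in tool [ 0.07011443 -0.00037697 -0.06890252] axes
 [[ 0.001 -0.961 -0.277]
 [ 1.     0.001  0.   ]
 [ 0.    -0.277  0.961]]
0 (0.57, 0, 0.4) 0 [-0.62  0.25  0.64  1.72 -0.16  1.22  0.1 ]
0 (0.575, 0, 0.11) 0 [-0.44  0.61  0.44  1.96 -0.41  0.66  0.31]
0 (0.575, -0.05, 0.12) 0.3 [-0.19  0.63  0.4   1.92 -0.73  0.85  0.75]
0 (0.575, 0.05, 0.25) 0.3 [-0.46  0.43  0.51  1.88 -0.61  1.    0.43]
0 (0.575, 0.05, 0.35) 0 [-0.65  0.3   0.57  1.77 -0.18  1.12  0.03]
0 (0.575, 0.05, 0.12) -0.3 [-0.69  0.64  0.5   1.94  0.01  0.69 -0.23]
1 (0.57, 0, 0.4) 0 [-1.02  0.47  1.29  1.74 -0.47  1.29 -2.72]
1 (0.575, 0, 0.11) 0 [ 0.03  0.57 -0.17  1.93  0.16  0.65  2.95]
1 (0.575, -0.05, 0.12) 0.3 [-0.67  1.09  1.26  1.95 -1.32  1.41 -1.94]
1 (0.575, 0.05, 0.25) 0.3 [-0.89  0.78  1.27  1.9  -1.06  1.35 -2.31]
1 (0.575, 0.05, 0.35) 0 [-1.07  0.56  1.29  1.79 -0.58  1.23 -2.72]
1 (0.575, 0.05, 0.12) -0.3 [-0.25  0.58 -0.1   1.91  0.48  0.8   2.49]
```

```bash
python3 - <<'E'
from h import *
from cell import env,kin,camera,calibration
env.reach((.572,.05,.44),quat(toolR(1.61)))
env.dwell(.3)
c=calibration("wrist");s=env.get_state();print(s["time"],s["tcp_pos"],s["qpos"].round(2))
p,d=camera("wrist");cv2.imwrite("pics/c_wrist.png",p);np.savez("pics/c.npz",d=d,**c)
E
```

```text
2.7667 [0.57199418 0.05031981 0.43990249] [-0.69  0.23  0.61  1.65 -0.13  1.3  -0.02]
```

View pics/c_wrist.png

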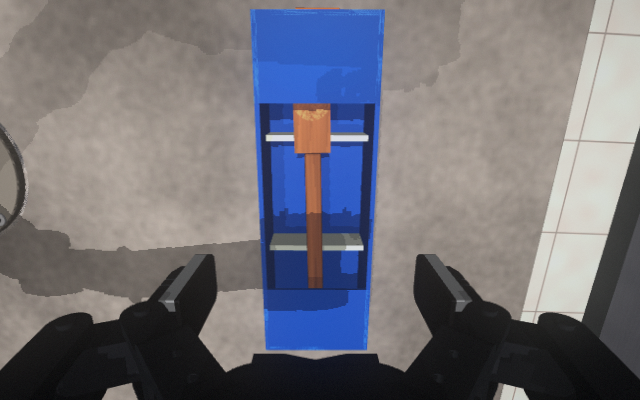

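The wrist view shows the whole case. Cover corners are near (251,10), (384,12), (366,348) and (266,348), the opening spans rows 104 to 289, the blade step is near row 153, and the handle lies along column ~313.

```bash
cat > m.py <<'E'
from h import *
p=cv2.imread("pics/c_wrist.png");c=dict(np.load("pics/c.npz"));b,w,h=masks(p)
b[:, :235]=0;b[:,400:]=0;b[352:]=0
b=cv2.morphologyEx(b,cv2.MORPH_OPEN,np.ones((3,3)))
cs,_=cv2.findContours(b,0,2);cs=max(cs,key=cv2.contourArea)
q=cv2.approxPolyDP(cv2.convexHull(cs),6,True).reshape(-1,2);print("case px",q.tolist())
P=ray(c,q+.0,.095);print(P.round(4)[:,:2], "lens",np.linalg.norm(P-np.roll(P,1,0),axis=1).round(3),P.mean(0))
# opening edges: rows along columns away from paddle
g=h[...,2].astype(float)
for col in (275,285,340,350,358):
    v=p[:,col,0].astype(float);print(col,"blue ch",[(r,int(v[r])) for r in list(range(100,108))+list(range(284,294))])
w[:, :280]=0;w[:,345:]=0;w[:95]=0;w[300:]=0
print("wood rows",np.nonzero(w.any(1))[0][[0,-1]])
prev=None
for r in range(102,292,1):
    x=np.nonzero(w[r])[0]
    if len(x) and (r<112 or 148<r<158 or r>284 or r%20==0): print(r,x.min(),x.max(),end=" | ")
E
python3 m.py
```

```text
case px [[384, 10], [366, 348], [267, 349], [251, 10]]
[[ 0.6417  0.2229]
 [ 0.6585 -0.2238]
 [ 0.5124 -0.2314]
 [ 0.4942  0.2169]] lens [0.148 0.447 0.146 0.449] [ 0.57670244 -0.00384757  0.095     ]
275 blue ch [(100, 207), (101, 208), (102, 207), (103, 147), (104, 117), (105, 119), (106, 119), (107, 119), (284, 94), (285, 95), (286, 96), (287, 93), (288, 84), (289, 93), (290, 131), (291, 130), (292, 132), (293, 133)]
285 blue ch [(100, 208), (101, 208), (102, 207), (103, 173), (104, 146), (105, 140), (106, 141), (107, 139), (284, 111), (285, 111), (286, 109), (287, 112), (288, 88), (289, 92), (290, 132), (291, 132), (292, 134), (293, 133)]
340 blue ch [(100, 185), (101, 185), (102, 187), (103, 165), (104, 142), (105, 140), (106, 139), (107, 140), (284, 112), (285, 112), (286, 112), (287, 112), (288, 89), (289, 82), (290, 134), (291, 133), (292, 134), (293, 134)]
350 blue ch [(100, 186), (101, 187), (102, 186), (103, 167), (104, 145), (105, 140), (106, 139), (107, 139), (284, 113), (285, 113), (286, 113), (287, 113), (288, 104), (289, 81), (290, 194), (291, 195), (292, 195), (293, 195)]
358 blue ch [(100, 188), (101, 188), (102, 186), (103, 166), (104, 146), (105, 139), (106, 140), (107, 138), (284, 70), (285, 69), (286, 70), (287, 69), (288, 83), (289, 97), (290, 196), (291, 195), (292, 193), (293, 194)]
wood rows [105 287]
105 294 329 | 106 294 329 | 107 294 329 | 108 294 328 | 109 296 325 | 110 294 329 | 111 294 329 | 120 294 329 | 140 295 329 | 149 296 329 | 150 296 329 | 151 296 329 | 152 296 321 | 153 306 307 | 154 306 319 | 155 306 319 | 156 305 319 | 157 305 319 | 160 306 319 | 180 306 320 | 200 307 320 | 220 307 320 | 240 308 320 | 260 308 320 | 280 311 311 | 287 312 312 |
```

```bash
python3 - <<'E'
import cv2
p=cv2.imread("pics/c_wrist.png")
cv2.imwrite("pics/c2.png",cv2.resize(p[90:300,240:390],None,fx=2.8,fy=2.8,interpolation=0))
E
```

```text
(no output)
```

View pics/c2.png

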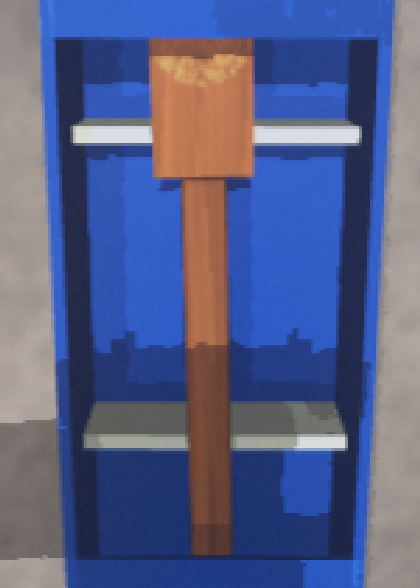

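```bash
cat >> m.py <<'E'
print()
yaw=1.610;cc=np.array([.5767,-.0038])
ex=np.array([np.cos(yaw),np.sin(yaw)]);ey=np.array([-ex[1],ex[0]])
loc=lambda Q:np.c_[(Q[:,:2]-cc)@ex,(Q[:,:2]-cc)@ey].round(4)
print("opening edges (exp +-125)",loc(ray(c,[[285,103.],[350,103.],[285,289.5],[350,289.5]],[.095]*1+[.095]*3 if 0 else .095)))
print("underside handle cover edge",loc(ray(c,[[285,287.7]],.091)))
print("step z.063",loc(ray(c,[[300,152.3],[325,152.0]],.063)))
print("blade sides .063",loc(ray(c,[[294.,120],[329.,120],[295.5,145],[329.3,145]],.063)))
hs=h;W=cv2.inRange(h,(2,90,40),(20,255,255))
rows=[r for r in range(158,284,2)];L=[];Rr=[]
for r in rows:
    x=[i for i in range(298,330) if W[r,i]]; L.append(min(x)-.5);Rr.append(max(x)+.5)
l=ray(c,np.c_[L,rows],.070);rr=ray(c,np.c_[Rr,rows],.070)
mid=(l+rr)/2;M=loc(mid);f=np.polyfit(M[:,0],M[:,1],1);print("handle width",np.linalg.norm(l-rr,axis=1).mean(),"centre line y=f(x)",f)
print("bars z.054: ",loc(ray(c,[[340,134.3],[340,140.6],[340,235],[340,245]],.054)))
E
python3 m.py | tail -16
```

```text
opening edges (exp +-125) [[ 0.1242  0.0382]
 [ 0.1243 -0.0389]
 [-0.1254  0.0441]
 [-0.1253 -0.0464]]
underside handle cover edge [[-0.1249  0.0444]]
step z.063 [[ 0.0612  0.0225]
 [ 0.0616 -0.0107]]
blade sides .063 [[ 0.103   0.0298]
 [ 0.1031 -0.0155]
 [ 0.0708  0.0283]
 [ 0.0709 -0.0163]]
handle width 0.01996778100642786 centre line y=f(x) [0.02034199 0.00500696]
bars z.054:  [[ 0.084  -0.0308]
 [ 0.0757 -0.031 ]
 [-0.0604 -0.034 ]
 [-0.0762 -0.0343]]
```

Measured sizes agree with the spec: opening edges at +124/-125 mm, bar edges at +76/+84 mm, handle about 20-22 mm wide. In the case frame the paddle middle is at x=-8.5 mm, y=+5 mm, turned 0.02 rad. Next: grasp at the balance point.

```bash
cat >> h.py <<'E'
CY=1.610;CC=np.array([.5767,-.0038]);PY=CY+.0203
EX=np.array([np.cos(CY),np.sin(CY)]);EY=np.array([-EX[1],EX[0]])
def tcp(x,z,tilt,d,y=.0048):
    m=toolR(PY,tilt); g=np.r_[CC+EX*x+EY*y,z]; return g-m[:,2]*d, quat(m)
E
python3 - <<'E'
from h import *
from cell import env,kin,camera,calibration
env.grip(.055,20)
p,q=tcp(-.0085,.062,0,.15);env.reach(p,q)
p,q=tcp(-.0085,.062,0,.052)
print(p,env.movel(p,.08,rot=q,stop_force=6))
s=env.get_state();print(s["time"],s["tcp_pos"],s["force"].round(2),s["opening"])
c=calibration("wrist");im,d=camera("wrist");cv2.imwrite("pics/d_wrist.png",im)
im,d=camera("scene");cv2.imwrite("pics/d_scene.png",cv2.resize(im[130:280,200:420],None,fx=3,fy=3))
E
```

```text
[ 0.57223683 -0.0124816   0.114     ] False
5.5417 [ 0.57261549 -0.01250373  0.11453127] [-0.25  0.16 -0.66] 0.05511582000657213
```

View pics/d_wrist.png

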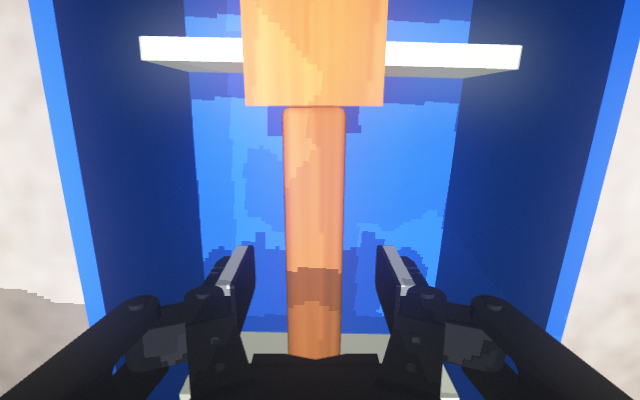

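View pics/d_scene.png

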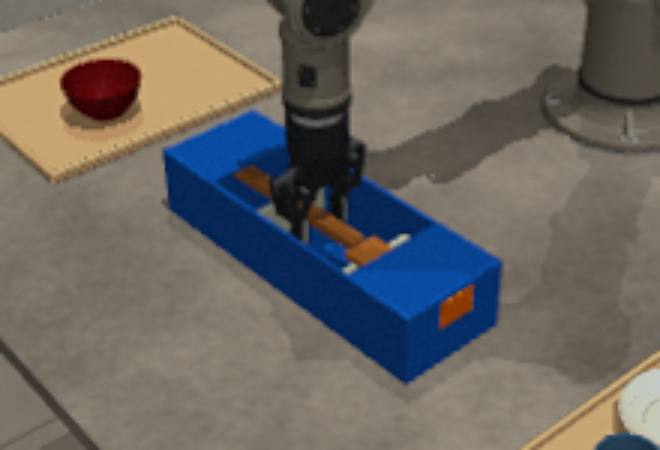

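The handle (columns 287–344) is centred between the pads (about 240 and 390). Now I grip and lift slightly.

```bash
python3 - <<'E'
from h import *
from cell import env,kin,camera,calibration
env.grip(.028,20); env.grip(.016,20); env.dwell(.2)
s=env.get_state();print(s["time"],s["tcp_pos"],s["force"].round(2),s["torque"].round(3),s["opening"])
p,q=tcp(-.0085,.070,0,.052); print(env.movel(p,.03,rot=q,stop_force=8)); env.dwell(.3)
s=env.get_state();print(s["time"],s["tcp_pos"],s["force"].round(2),s["torque"].round(3),s["opening"])
im,d=camera("wrist");cv2.imwrite("pics/e_wrist.png",im)
E
```

```text
6.4333 [ 0.57232789 -0.01250786  0.11408981] [0.11 0.45 1.36] [0.064 0.056 0.006] 0.021386067124837392
False
7.15 [ 0.57219088 -0.01248038  0.12189554] [ 0.21  0.12 -0.49] [-0.033  0.003  0.012] 0.021544013329218466
```

View pics/e_wrist.png

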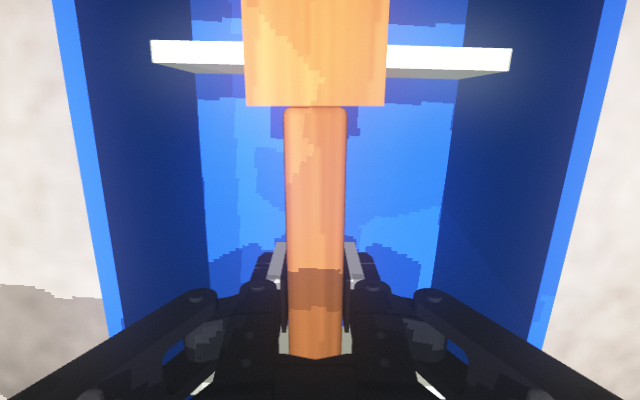

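The opening settled at 21.5 mm on the handle. The blade step stays at row 106 while the bar moved relative to it, so the paddle was lifted level with the gripper. Now I slide 40 mm toward the handle cover and tilt.

```bash
python3 - <<'E'
from h import *
from cell import env,kin,camera,calibration
def st():
    s=env.get_state();print(round(float(s["time"]),2),s["tcp_pos"].round(4),s["force"].round(2),s["torque"].round(3),round(float(s["opening"]),4))
p,q=tcp(-.0485,.070,0,.052); r=env.movel(p,.05,rot=q,stop_force=6);print(r);st()
if not r:
  for t,z in ((.08,.072),(.16,.076),(.24,.080),(.32,.084)):
    p,q=tcp(-.0485,z,t,.052); r=env.movel(p,.03,rot=q,stop_force=6);print(t,r);st()
    if r: break
env.dwell(.2)
im,d=camera("wrist");cv2.imwrite("pics/f_wrist.png",im)
im,d=camera("scene");cv2.imwrite("pics/f_scene.png",cv2.resize(im[130:280,200:420],None,fx=3,fy=3))
E
```

```text
False
8.15 [ 0.5738 -0.052   0.1219] [ 0.49 -0.57 -1.75] [-0.017  0.06  -0.043] 0.0216
0.08 False
8.45 [ 0.5741 -0.0574  0.1239] [ 0.46 -0.04 -0.77] [-0.083  0.    -0.011] 0.0215
0.16 False
8.78 [ 0.5743 -0.0608  0.1272] [-0.12  0.56 -1.46] [-0.198 -0.021 -0.028] 0.0215
0.24 False
9.11 [ 0.5744 -0.0648  0.1302] [ 1.15  0.33 -1.65] [-0.306  0.005 -0.011] 0.0217
0.32 False
9.43 [ 0.5747 -0.0689  0.1331] [ 0.01  0.78 -0.73] [-0.402 -0.051 -0.008] 0.0221
```

View pics/f_wrist.png

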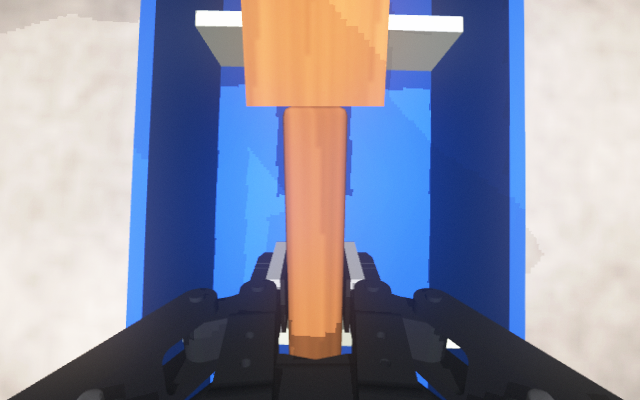

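View pics/f_scene.png

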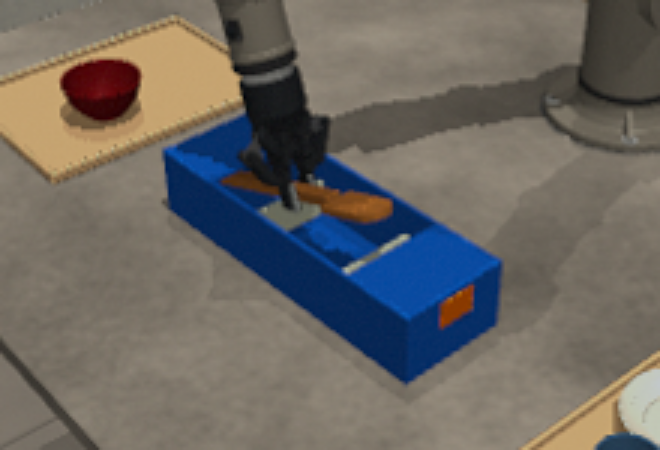

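The blade is out of the opening at about 0.32 rad tilt, with no slip (step still at row 106) and forces under 2 N. Now I draw the handle from under its cover along the paddle axis.

```bash
python3 - <<'E'
from h import *
from cell import env,kin,camera,calibration
def st():
    s=env.get_state();print(round(float(s["time"]),2),s["tcp_pos"].round(4),s["force"].round(2),s["torque"].round(3),round(float(s["opening"]),4))
t=.32;r=False
for dx in (.055,.110):
    p,q=tcp(-.0485+dx,.084+dx*np.tan(t),t,.052); r=env.movel(p,.07,rot=q,stop_force=7);print(dx,r);st()
    if r: break
env.dwell(.1)
im,d=camera("wrist");cv2.imwrite("pics/g_wrist.png",im)
im,d=camera("scene");cv2.imwrite("pics/g_scene.png",cv2.resize(im[130:280,200:420],None,fx=3,fy=3))
E
```

```text
0.055 False
10.7 [ 0.5726 -0.0144  0.1515] [ 0.37  0.38 -1.5 ] [-0.444 -0.019  0.033] 0.0214
0.11 False
11.68 [0.5704 0.0406 0.1697] [-0.18  0.15 -0.52] [-0.398 -0.027 -0.028] 0.0215
```

View pics/g_scene.png

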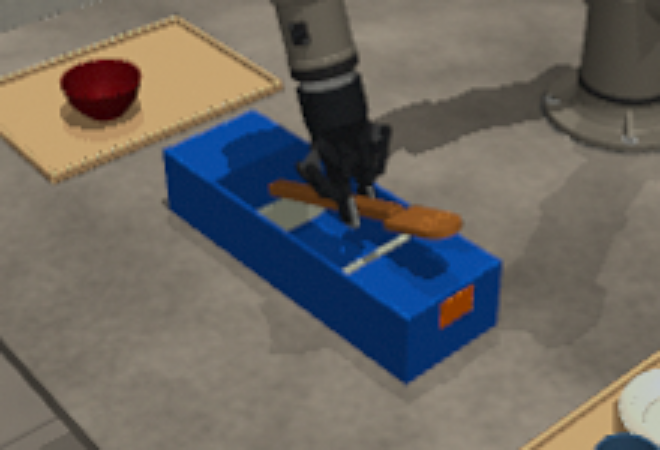

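View pics/g_wrist.png

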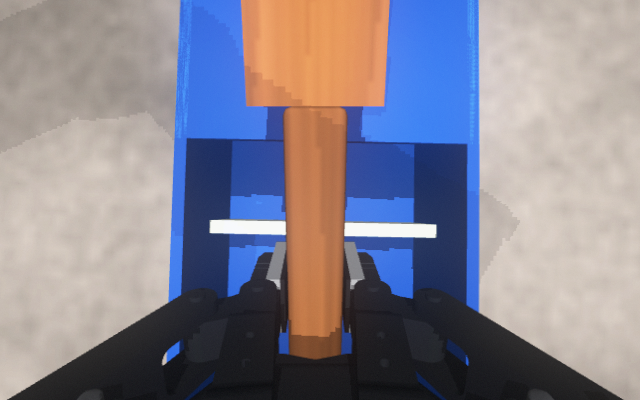

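The handle end, near (272,188) in the crop, now lies inside the opening (computed case x ≈ -90 mm). I lift, level and check.

```bash
python3 - <<'E'
from h import *
from cell import env,kin,camera,calibration
def st():
    s=env.get_state();print(round(float(s["time"]),2),s["tcp_pos"].round(4),s["force"].round(2),s["torque"].round(3),round(float(s["opening"]),4))
p,q=tcp(.0615,.24,.32,.052); print(env.movel(p,.08,rot=q,stop_force=7));st()
for t in (.16,0): 
    p,q=tcp(.0615,.26,t,.052); env.movel(p,.04,rot=q);st()
p,q=tcp(.04,.28,0,.052); env.movel(p,.05,rot=q)
env.dwell(.6);st()
im,d=camera("wrist");cv2.imwrite("pics/i_wrist.png",im)
im,d=camera("scene");cv2.imwrite("pics/i_scene.png",im);np.savez("pics/i.npz",d=d)
c=calibration("scene")
g=np.r_[CC+EX*.04+EY*.0048,.28];u=np.array([np.cos(PY),np.sin(PY),0])
print("expected px blade/handle end",proj(c,[g+.16*u,g-.16*u]).round(1))
im,d=camera("top");cv2.imwrite("pics/i_top.png",im)
print("top exp",proj(calibration("top"),[g+.16*u,g-.16*u]).round(1))
E
```

```text
False
13.52 [0.5702 0.0411 0.2888] [ 0.5  -0.09 -1.33] [-0.392  0.01   0.029] 0.0216
14.25 [0.5698 0.049  0.311 ] [-0.17  0.   -1.39] [-0.224  0.037 -0.028] 0.0216
14.61 [0.5692 0.058  0.3116] [-0.12  0.44 -1.01] [-0.025 -0.003 -0.06 ] 0.022
15.94 [0.5703 0.036  0.332 ] [-1.35  0.22 -1.75] [-0.004 -0.005 -0.054] 0.0218
expected px blade/handle end [[349.8 174.8]
 [283.1 140.1]]
top exp [[247.2 194.4]
 [373.5 189.3]]
```

View pics/i_scene.png

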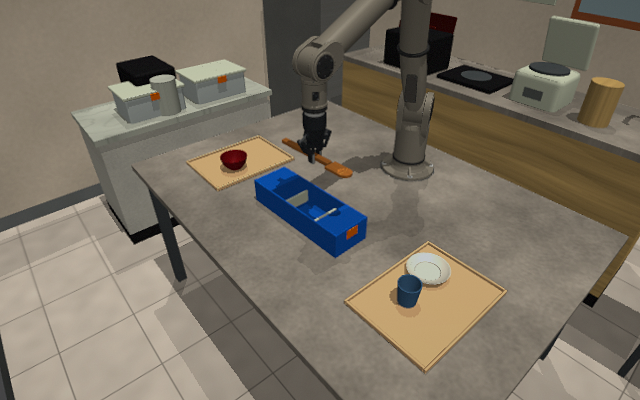

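View pics/i_wrist.png

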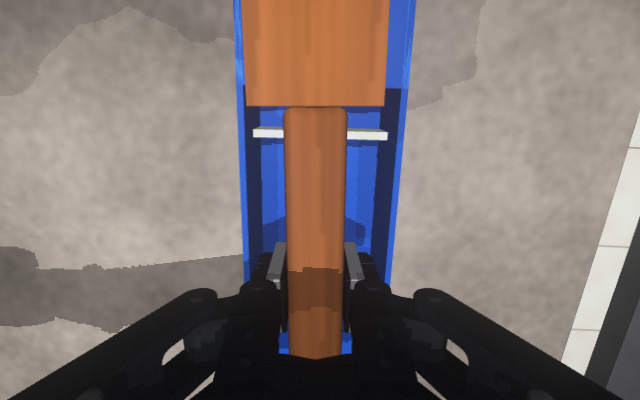

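View pics/i_top.png

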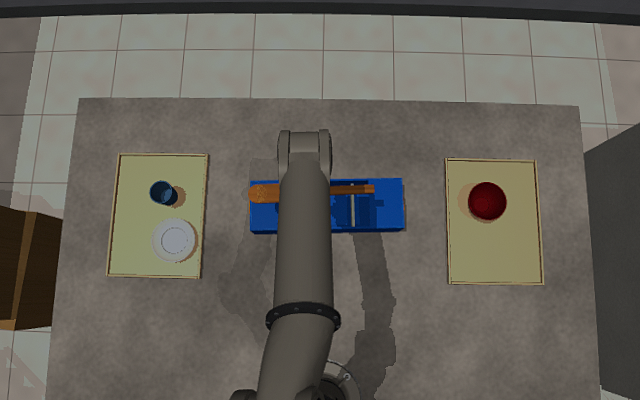

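The paddle ends appear at about (351,174) and (283,140) in the scene view. The prediction for a level paddle at z=0.28 was (350,175) and (283,140). The dish, cup and bowl are where they began, so I hand in.

```bash
python3 - <<'E'
from cell import env,job
import numpy as np
s=env.get_state();print(s["time"],s["tcp_pos"],np.abs(s["joint_velocities"]).max(),s["opening"])
job.job_done()
E
```

```text
16.0917 [0.57034781 0.03601442 0.33202651] 0.001590516636593699 0.02185732444374319
the job is handed in; nothing more can be done
```

The paddle is out of the case, and I handed the job in at 16.1 s with the gripper still holding it.

**What I did:** I pinched the paddle at its balance point with the gripper at 20 N, its lowest setting. That is above the 15 N you asked for but under the 25 N per finger limit. I lifted it 8 mm, slid it 40 mm under the handle cover and tilted it 0.32 rad, which brought the blade up through the opening. I then drew the handle end out along the paddle's axis, raised it and levelled it.

**Last checks:**
- **Height and level:** both ends showed within about 1 px of where a level paddle with its middle at z ≈ 0.28 m should appear. That puts it about 18 cm above the case top.
- **Grip:** the fingers read 21.9 mm on the 22 mm handle, and the paddle did not shift in the wrist view at any point.
- **Contact with the case:** tool force read under about 2.5 N at each stop, and none of the force stops triggered.
- **At rest:** the arm was still at hand-in, with joint speeds under 0.002 rad/s.
- **Dish, cup and bowl:** by eye they had not moved in the top and scene views.

No check failed or disagreed. The tilt showed up to 0.44 N m of wrist torque, which went back to zero on levelling, so I took it as the gripper's own weight. I had no direct reading of pinch force or paddle-to-case force.

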